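# Lay the drip tray open side up in its recess

## Task

The rinsed drip tray has been left standing on its long side on the bar between the two recesses of the low stand. Tip it over so that it lies open side up, and nudge it until it sits fully down and flat in either recess. Leave the bottles, beaker, spanner and the other things around it where they are.

Things in the scene. Friction and masses are not known exactly. Their poses are not given: they have to be found in the camera images.
- tray: White plastic pan 120 mm long (y), 80 wide (z), 30 deep (x), walls 4, 0.14 kg, standing on a long side on the stand's bar, 80 mm tall. Origin: centre of its underside as it stands; z up. x runs from the closed bottom (x = -15) to the open side (+15): lying open side up, x points up. At the open edge a flat ear 46 wide sticks out 12 mm from each short end; upside down it does not fit a recess.
- tray_bottom (a point): The centre of the outer face of the tray's closed bottom (in the tray's frame at x = -15, y = 0, z = 40 mm).
- stand: Low dark grey stand fixed on the bench, turned any way: 242 (x) by 150 (y) by 16 mm high. Two equal rectangular recesses side by side along x, each 88 (x) by 130 (y) mm, 10 mm deep (floor at z = 6 mm), rims 10 mm wide; between them a flat bar (x from -23 to 23 mm, top at z = 16 mm). Origin: centre of its underside; z up.
- recess_a (a point): Centre of the floor of the recess on the stand's +x side (67 mm from the stand's middle, 6 mm above the bench).
- recess_b (a point): Centre of the floor of the recess on the stand's -x side (67 mm from the stand's middle, 6 mm above the bench).
- bottle_big: Bystander: tall amber glass bottle, 94 mm diameter, 200 mm high. Origin: centre of its underside.
- bottle_small: Bystander: small amber bottle, 68 mm diameter, 130 mm high. Origin: centre of its underside.
- beaker: Bystander: open glass beaker, 72 mm diameter, 90 mm high. Origin: centre of its underside.
- spanner: Bystander: steel spanner 150 mm long lying on the bench beside one end of the stand's bar. Origin: under its middle, x along its length.
- cap: Bystander: grey bottle cap, 48 mm diameter, 22 mm high, on the bench beside the stand. Origin: centre of its underside.
- jar: Bystander: low glass jar with black lid, 70 mm diameter, 75 mm high. Origin: centre of its underside.

How it is judged:
By the outcome, as a careful person would: the job done as asked, in the order asked, and still so for the second after the job is handed in, with the robot touching nothing.
It also fails if it takes over 34 s, if anything falls off the work surface, if the arm or the gripper's body presses on something with over 40 N, if the wrist force passes 120 N, or if a joint passes its speed limit or range.

## Robot

A 6-joint arm with a two-finger parallel gripper is mounted at the origin on the work surface. World frame = base frame: x ahead of the robot, y to its left, z up, the work surface at z = 0. Lengths are in m, angles in degrees, forces in N, time in s.
With the tool pointing down it reaches from about 0.325 to 0.775 m from the base axis. Payload 5.5 kg.
Tool frame: the origin (TCP) lies between the finger pads; the fingertips stand 17 mm ahead of it and the grasp point (between the pads) lies 2 mm behind it; z points along the fingers, y is the line along which they close (so a half turn about z gives the same grasp; the last joint's range is limited). The gripper opens to 88 mm and grips with 3 to 60 N. Pads are 20 mm wide; open, the fingers measure 115 mm over their backs; the gripper's body (75 mm by 178 mm) begins 61 mm behind the grasp point.
Start: joints at [-71.603, 5.22, 70.514, -0, 104.267, -3.249], TCP at [0.221, -0.558, 0.24] pointing down, gripper open.
Joint ranges: [-164.24, 164.24], [-49.07, 125.15], [9.68, 141.18], [-86.29, 266.29], [3.28, 154.24], [-151.56, 151.56]. Speed limits (degrees/s): [147.25, 147.25, 172.46, 180, 180, 180].

## Interface

Orientations are given as [roll, pitch, yaw] about the fixed x, y, z axes, in that order (R = Rz(yaw) Ry(pitch) Rx(roll)).
In Python, from rig import * gives the robot as it stands.
- The arm moves only by the tool move_arm, never from a script. Its arguments are lists of equal length, an entry for each row: "translation": the shift along the tool's x, y, z in m, a list of three; "spin": the turn about the tool's z in rad. A call has exactly 8 rows; each row shifts and turns the commanded pose from where the row before left it, along the tool's axes as they then stand; what a row does not reach is not made up. A row lasts 1/8 s, in which the tool goes at most 62.5 mm and 10.7 degrees, less where a joint would pass 70% of its speed; a pose out of reach is approached as far as the arm can. A call with a gripper value outside its range is refused whole. "claw" is the opening, from -1 (shut) to 1 (fully open), set as the call begins (left out, the last holds). The fingers move at their own pace and stop on an object; "newtons" is the grip in N (left out, the last holds). Time passes only in rows, so rows that do not move let the fingers close, or fill a call up. It gives the time, the measured TCP pose, the force, the opening and the grip force at its end, in the units of the state.
- get_obs(): the state, without advancing time (a new reading comes with each control period).
- snapshot(name): name is "scene" or "top"; returns the picture (400x640x3 uint8, red, green, blue); there is no depth.
- camera_model(name): a dict with "camera_matrix" (3x3 intrinsics, pixels), "k1" (the pictures are not rectified: a ray, as slopes to the right and down, at radius r is drawn at 1 + k1 r^2 times it, then the intrinsics apply), "extrinsics" (4x4, takes a point from camera to world coordinates). Camera axes: x right, y down, z forward; pixel columns grow to the right and rows downward; lengths in m; the calibration is good to about 2 mm. A picture is of the moment at which its call begins. camera_model takes no time and is no camera call.
- close_job(): hands the job in; it is judged then, once.
Trained networks look in the newest picture that a camera, given by its name, has taken for a name from the list of things; names that differ only in an ending like _2 or _b are one class to them, and where a whole thing is asked for, a point or a joint stands for the part that bears it (a point fixed in the world has none). Each returns a list of dicts, best first, with "score" (0 to 1); they miss things now and then, are a little off and sometimes report something else, mostly with a low value. They report only what shows in the picture. A call takes as long as a camera call.
- look_for(name, camera): "point" ([x, y, z] in m, in the coordinates of the camera as it stood for that picture, good to about 4 mm: the middle of the surface that is visible of it).
The state is a dict: "clock": time; "joint_positions": joint angles; "joint_velocities": joint speeds; "joint_torque": joint torques, N m; "tcp_pos": TCP position; "ee_rot": TCP orientation; "ft_force": force on the tool from outside, world axes, zero at the start; "ft_torque": the same for the moment, N m; "gripper_width": opening from 0.0 (shut) to 1.0 (fully open); "finger_force": force on a finger pad.
Only numpy, scipy, OpenCV 4.12 (cv2) and the standard library are available. Lean on these libraries where they do the work, as an engineer would, in place of code of your own. Each camera call takes 0.05 s, during which the arm holds its last target. There are 200 camera calls.

## Working session

There is one attempt and no reset: what is moved stays moved. The work goes in short steps, Python scripts to look and compute and a tool call to move; the robot and the scene stay as the last step left them, time stands still between calls to the robot, and variables do not carry over. Pictures are saved under pics/ and viewed, at most 10 in all, crops included, and the job is handed in when it is done.

Besides the shell and the picture viewer there is one more tool, called after ">>>" as name([rows], argument=value, ...), one row to a line, values as JSON. move_arm: Moves the arm, as the interface text tells. Its arguments: {"type":"object","properties":{"translation":{"type":"array","items":{"type":"array","items":{"type":"number"}}},"spin":{"type":"array","items":{"type":"number"}},"claw":{"type":"number"},"newtons":{"type":"number"}},"required":["translation","spin"]}

```bash
mkdir -p pics
cat > h.py <<'E'
from rig import *
import numpy as np, cv2
def w(p,cam):
    E=np.array(camera_model(cam)["extrinsics"]); return (E@np.r_[p,1])[:3]
def pix2w(uv,z,cam):
    m=camera_model(cam);K=np.array(m["camera_matrix"]);E=np.array(m["extrinsics"])
    d=np.array([(uv[0]-K[0,2])/K[0,0],(uv[1]-K[1,2])/K[1,1]]);s=d.copy()
    for _ in range(20): s=d/(1+m["k1"]*(s@s))
    r=E[:3,:3]@np.r_[s,1];o=E[:3,3];return o+r*(z-o[2])/r[2]
def w2pix(p,cam):
    m=camera_model(cam);K=np.array(m["camera_matrix"]);E=np.linalg.inv(np.array(m["extrinsics"]))
    c=E@np.r_[p,1];s=c[:2]/c[2];s=s*(1+m["k1"]*(s@s));return K[:2,:2]@s+K[:2,2]
E
python3 - <<'E'
from h import *
for c in("scene","top"):
    im=snapshot(c); cv2.imwrite(f"pics/{c}1.png",cv2.cvtColor(im,cv2.COLOR_RGB2BGR))
    print(c,np.array(camera_model(c)["extrinsics"])[:3,3].round(3))
    for n in["tray","tray_bottom","stand","recess_a","bottle_big","bottle_small","beaker","spanner","cap","jar"]:
        print(n,[(w(d["point"],c).round(3).tolist(),round(d["score"],2)) for d in look_for(n,c)[:3]])
print(get_obs())
E
```

```text
scene [1.198 0.885 0.902]
tray [([0.54, 0.107, 0.067], 0.81)]
tray_bottom [([0.542, 0.108, 0.069], 0.8)]
stand [([0.586, 0.136, -0.0], 0.66), ([0.48, 0.481, 0.116], 0.63)]
recess_a [([0.588, 0.135, 0.005], 0.76), ([0.626, 0.42, 0.08], 0.26)]
bottle_big [([0.48, 0.481, 0.118], 0.76)]
bottle_small [([0.629, 0.419, 0.08], 0.7), ([0.444, -0.439, 0.057], 0.59)]
beaker [([0.444, -0.442, 0.059], 0.79), ([0.589, 0.134, 0.004], 0.51)]
spanner [([0.606, 0.012, 0.005], 0.55)]
cap [([0.533, 0.245, 0.022], 0.63)]
jar [([0.667, -0.388, 0.045], 0.98)]
top [0.451 0.02  1.151]
tray [([0.533, 0.096, 0.093], 0.81)]
tray_bottom [([0.535, 0.097, 0.095], 0.72)]
stand []
recess_a [([0.531, 0.096, 0.008], 0.93)]
bottle_big [([0.457, 0.441, 0.134], 0.59)]
bottle_small [([0.603, 0.395, 0.085], 0.6)]
beaker [([0.436, -0.478, 0.056], 0.89)]
spanner [([0.593, 0.006, 0.006], 0.54), ([0.532, 0.099, 0.095], 0.28)]
cap [([0.525, 0.24, 0.019], 0.76)]
jar [([0.661, -0.401, 0.074], 0.85)]
{'clock': 1.1, 'joint_positions': array([-7.16035602e+01,  5.21914849e+00,  7.05136212e+01,  3.69470079e-04,
        1.04263863e+02, -3.24859744e+00]), 'joint_velocities': array([-0.08221205, -0.03996393,  0.1319626 , -0.06859649,  0.02712405,
        0.05538133]), 'joint_torque': array([-8.93076340e-04, -4.46204567e+01, -4.06518960e+01,  6.98448764e-02,
        1.95764046e-02, -8.64927159e-06]), 'tcp_pos': array([ 0.22132429, -0.55772213,  0.23963932]), 'ee_rot': array([ 1.79996617e+02, -1.66660036e-04,  2.16451283e+01]), 'ft_force': array([0.24232436, 0.38777543, 0.97816263]), 'ft_torque': array([-0.04661253, -0.05552753,  0.03816735]), 'finger_force': 0.0, 'gripper_width': 0.9974895562894436}
```

View pics/scene1.png

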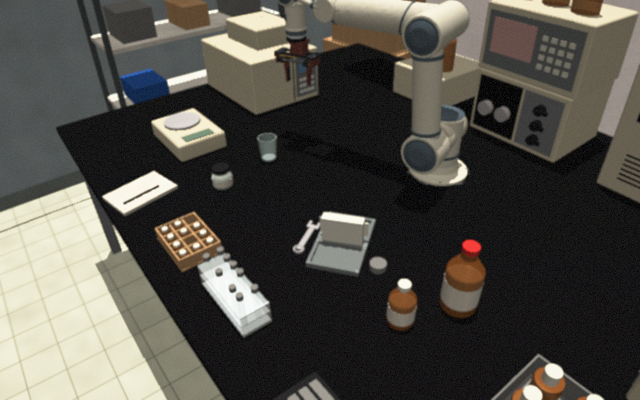

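View pics/top1.png

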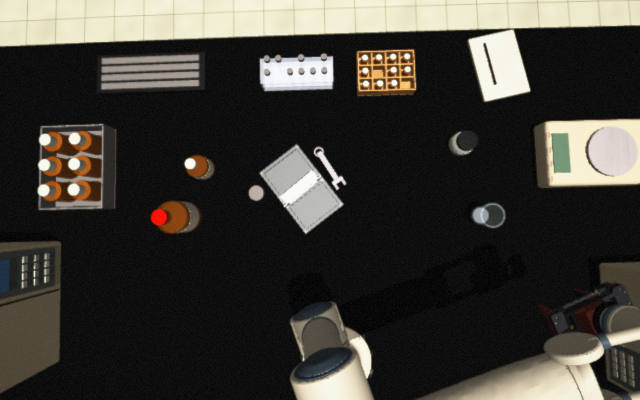

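The scene view shows the white tray upright on the grey stand at about (343,230). In the top view the stand is at (301,188), turned about 35°, with the spanner at (330,168) and the cap at (256,192). I'll crop both views to see which side is open.

Run:
```python
from h import *
a=cv2.imread("pics/top1.png")[135:245,240:360];b=cv2.imread("pics/scene1.png")[200:280,290:390]
a=cv2.resize(a,(480,440),interpolation=cv2.INTER_CUBIC);a=cv2.convertScaleAbs(a,alpha=1.0)
b=cv2.resize(b,(500,400),interpolation=cv2.INTER_CUBIC)
a=cv2.resize(a,(400,367)); b=cv2.resize(b,(400,320))
o=np.zeros((367,800,3),np.uint8);o[:,:400]=a;o[:320,400:]=b
cv2.imwrite("pics/crop1.png",o)
# fits
im=cv2.imread("pics/top1.png");g=im.min(2)
roi=np.zeros_like(g);roi[135:245,255:350]=1
for th,z in((50,.016),(215,.096)):
    m=((g>th)&(roi>0)).astype(np.uint8);m=cv2.morphologyEx(m,cv2.MORPH_OPEN,np.ones((3,3)))
    c=max(cv2.findContours(m,0,2)[0],key=cv2.contourArea)
    P=np.array([pix2w(p[0].astype(float),z,"top")[:2] for p in c]).astype(np.float32)*1000
    print(th,cv2.contourArea(c),cv2.minAreaRect(P),cv2.boxPoints(cv2.minAreaRect(c)).round(1).tolist())
```

```text
50 3703.0 ((537.4837646484375, 98.80479431152344), (246.6237030029297, 155.9459686279297), 36.12487030029297) [[257.29998779296875, 172.6999969482422], [296.6000061035156, 142.5], [344.0, 204.10000610351562], [304.79998779296875, 234.3000030517578]]
215 464.0 ((532.43212890625, 96.54367065429688), (38.07918930053711, 125.45060729980469), 38.36188888549805) [[278.8999938964844, 196.60000610351562], [311.70001220703125, 169.1999969482422], [320.0, 179.1999969482422], [287.1000061035156, 206.60000610351562]]
```

View pics/crop1.png

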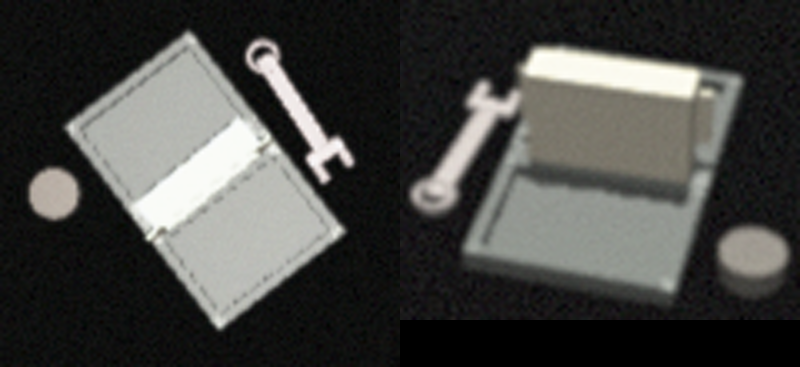

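The closed bottom faces the scene camera, toward the recess at about (0.591, 0.138). The ears and the open side face (−0.81, −0.59), so the tray must tip along d = (0.81, 0.59). I'll push it with both fingers open and their line parallel to the tray's long axis, which means yaw 36°.

>>> move_arm([
  [0,0,0],
  [0,0,0],
  [0.0412,-0.0247,0],
  [0.0412,-0.0247,0],
  [0.0412,-0.0247,0],
  [0.0412,-0.0247,0],
  [0.0412,-0.0247,0],
  [0.0412,-0.0247,0],
], spin=[-0.126,-0.126,0,0,0,0,0,0], claw=1)

```text
clock: 2.1
tcp_pos: [0.3341, -0.2909, 0.2398]
ee_rot: [180.0, -0.0, 36.1]
ft_force: [0.4, 0.8, 0.0]
gripper_width: 0.994
finger_force: 0.0
```

>>> move_arm([
  [0.0412,-0.0247,0],
  [0.0412,-0.0247,0],
  [0.0412,-0.0247,0],
  [0.0412,-0.0247,0],
  [0.0412,-0.0247,0],
  [0.0412,-0.0247,0],
  [0.0412,-0.0247,0],
  [0.0412,-0.0247,0],
], spin=[0,0,0,0,0,0,0,0])

```text
clock: 3.1
tcp_pos: [0.4842, 0.0631, 0.2399]
ee_rot: [180.0, -0.0, 36.1]
ft_force: [0.3, -0.2, 0.1]
gripper_width: 0.997
finger_force: 0.0
```

>>> move_arm([
  [0,0,0.03],
  [0,0,0.03],
  [0,0,0.03],
  [0,0,0.03],
  [0,0,0.028],
  [0.008,0,0],
  [0.008,0,0],
  [0.004,0,0],
], spin=[0,0,0,0,0,0,0,0])

```text
clock: 4.1
tcp_pos: [0.5014, 0.0738, 0.0934]
ee_rot: [179.9, -0.1, 36.1]
ft_force: [-0.5, 0.6, -0.2]
gripper_width: 1.0
finger_force: 0.0
```

Run:
```python
from h import *
o=[]
for c,(u,v) in(("top",(300,188)),("scene",(343,235))):
    im=cv2.cvtColor(snapshot(c),cv2.COLOR_RGB2BGR)[v-55:v+55,u-60:u+60];o.append(cv2.resize(im,(400,367),interpolation=cv2.INTER_CUBIC))
cv2.imwrite("pics/c2.png",np.hstack(o))
```

```text
(no output)
```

View pics/c2.png

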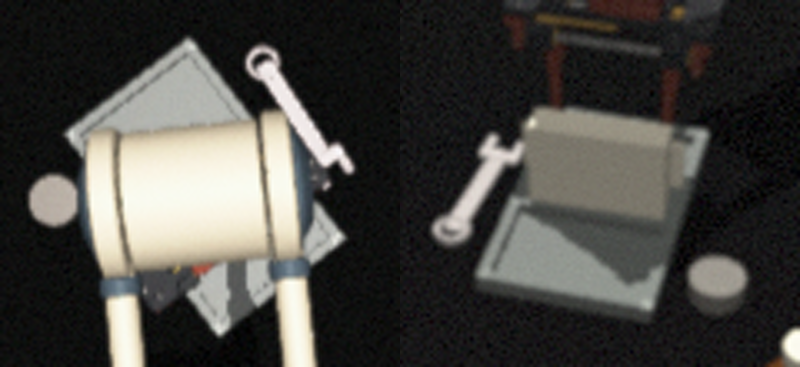

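The fingers stand just behind the upright tray, inside its length, at crop (557,80) and (670,90). Now I'll push slowly.

>>> move_arm([
  [0.006,0,0],
  [0.006,0,0],
  [0.006,0,0],
  [0.006,0,0],
  [0.006,0,0],
  [0.006,0,0],
  [0,0,0],
  [0,0,0],
], spin=[0,0,0,0,0,0,0,0])

```text
clock: 5.2
tcp_pos: [0.529, 0.0944, 0.0916]
ee_rot: [-180.0, 0.0, 36.1]
ft_force: [0.3, -1.0, 0.1]
gripper_width: 1.003
finger_force: 0.0
```

Run:
```python
from h import *
o=[]
for c,(u,v) in(("top",(300,188)),("scene",(343,235))):
    im=cv2.cvtColor(snapshot(c),cv2.COLOR_RGB2BGR)[v-55:v+55,u-60:u+60];o.append(cv2.resize(im,(400,367),interpolation=cv2.INTER_CUBIC))
cv2.imwrite("pics/c3.png",np.hstack(o))
```

```text
(no output)
```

View pics/c3.png

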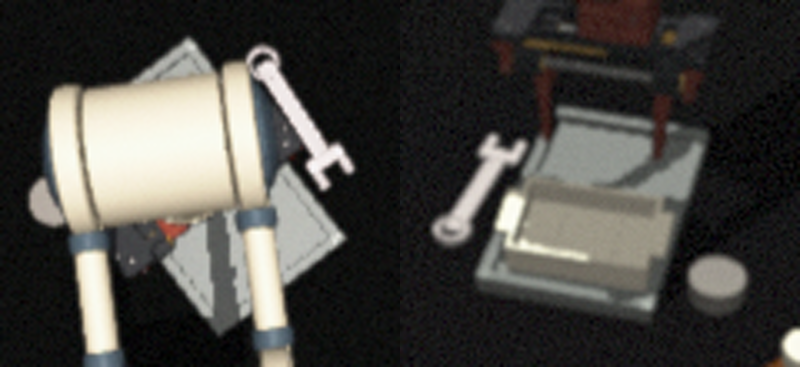

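It tipped over cleanly and lies open side up on the front recess, with its back edge still on the bar. I'll back off, lower the fingers behind it and push.

>>> move_arm([
  [-0.015,0,0],
  [-0.012,0,0],
  [0,0,0.02],
  [0,0,0.02],
  [0,0,0.012],
  [0.01,0,0],
  [0.008,0,0],
  [0.006,0,0],
], spin=[0,0,0,0,0,0,0,0])

```text
clock: 6.3
tcp_pos: [0.5278, 0.0933, 0.0404]
ee_rot: [180.0, -0.1, 36.1]
ft_force: [-0.2, 0.5, -0.9]
gripper_width: 1.0
finger_force: 0.0
```

>>> move_arm([
  [0.005,0,0],
  [0.005,0,0],
  [0.005,0,0],
  [0.003,0,0],
  [0.002,0,0],
  [0.002,0,0],
  [0,0,0],
  [0,0,0],
], spin=[0,0,0,0,0,0,0,0])

```text
clock: 7.3
tcp_pos: [0.5445, 0.1057, 0.0398]
ee_rot: [180.0, -0.0, 36.1]
ft_force: [0.1, -0.2, -0.2]
gripper_width: 1.0
finger_force: 0.0
```

Run:
```python
from h import *
o=[]
for c,(u,v) in(("top",(300,188)),("scene",(343,240))):
    im=cv2.cvtColor(snapshot(c),cv2.COLOR_RGB2BGR)[v-55:v+55,u-60:u+60];o.append(cv2.resize(im,(400,367),interpolation=cv2.INTER_CUBIC))
cv2.imwrite("pics/c4.png",np.hstack(o))
```

```text
(no output)
```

View pics/c4.png

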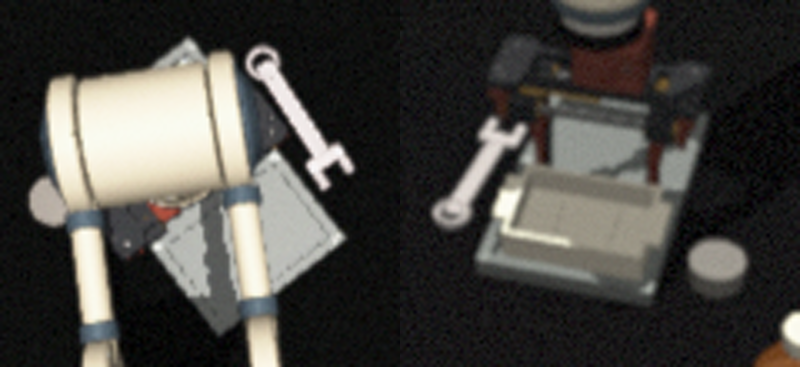

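>>> move_arm([
  [0.003,0,0],
  [0.003,0,0],
  [0.002,0,0],
  [0.002,0,0],
  [0,0,0],
  [0,0,0],
  [0,0,0],
  [0,0,0],
], spin=[0,0,0,0,0,0,0,0])

```text
clock: 8.4
tcp_pos: [0.5519, 0.1111, 0.0396]
ee_rot: [-180.0, 0.1, 36.1]
ft_force: [-4.4, -2.4, 2.4]
gripper_width: 1.001
finger_force: 2.5
```

Run:
```python
from h import *
im=cv2.cvtColor(snapshot("scene"),cv2.COLOR_RGB2BGR)[195:285,293:393]
cv2.imwrite("pics/c5.png",cv2.resize(im,(660,594),interpolation=cv2.INTER_CUBIC))
print(get_obs()["ft_force"],[ (w(d["point"],"scene").round(4),d["score"]) for d in look_for("tray","scene")[:2]])
```

```text
[-3.92514145 -3.06961917  2.5686038 ] [(array([0.5877, 0.1353, 0.0195]), 0.92)]
```

View pics/c5.png

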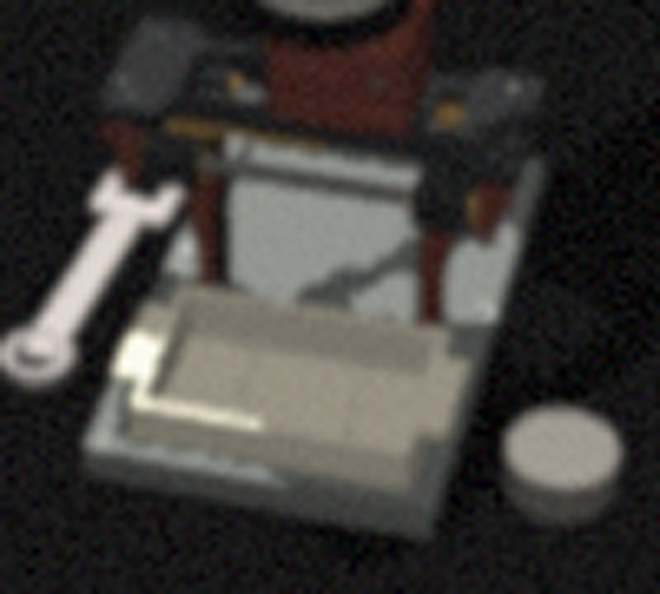

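The contact force is about 5 N, so the tray is blocked by something: either seated against the far wall or caught on the rim. I'll retract and check from above.

>>> move_arm([
  [-0.02,0,0],
  [-0.02,0,0],
  [-0.01,0,-0.04],
  [-0.02,0,-0.05],
  [-0.04,0,-0.03],
  [-0.04,0,0],
  [-0.04,0,0],
  [-0.03,0,0],
], spin=[0,0,0,0,0,0,0,0])

```text
clock: 9.5
tcp_pos: [0.3741, -0.0186, 0.1601]
ee_rot: [179.9, -0.1, 36.1]
ft_force: [0.7, 0.1, 0.3]
gripper_width: 0.997
finger_force: 0.0
```

```bash
cat > look.py <<'E'
from h import *
import sys
C=np.array([.5375,.0988]);th=np.radians(36.1);d=np.array([np.cos(th),np.sin(th)]);e=np.array([-d[1],d[0]])
o=[]
for c,(u,v) in(("top",(300,188)),("scene",(343,240))):
    f=cv2.cvtColor(snapshot(c),cv2.COLOR_RGB2BGR);cv2.imwrite(f"pics/raw_{c}.png",f)
    k=4;im=cv2.resize(f[v-60:v+60,u-50:u+50],None,fx=k,fy=k,interpolation=cv2.INTER_CUBIC)
    def poly(pts,z,col):
        p=np.array([(w2pix(np.r_[C+a*d+b*e,z],c)-[u-50,v-60]+.5)*k for a,b in pts]);cv2.polylines(im,[p.round().astype(np.int32)],True,col,1)
    R=lambda a,b,x,y:[(a-x/2,b-y/2),(a+x/2,b-y/2),(a+x/2,b+y/2),(a-x/2,b+y/2)]
    poly(R(0,0,.242,.15),.016,(0,255,0)); poly(R(.067,0,.08,.12),.036,(0,0,255)); poly(R(.067,0,.046,.144),.036,(255,0,0))
    o.append(im)
cv2.imwrite(sys.argv[1],np.hstack(o))
E
python3 look.py pics/c6.png
```

```text
(no output)
```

View pics/c6.png

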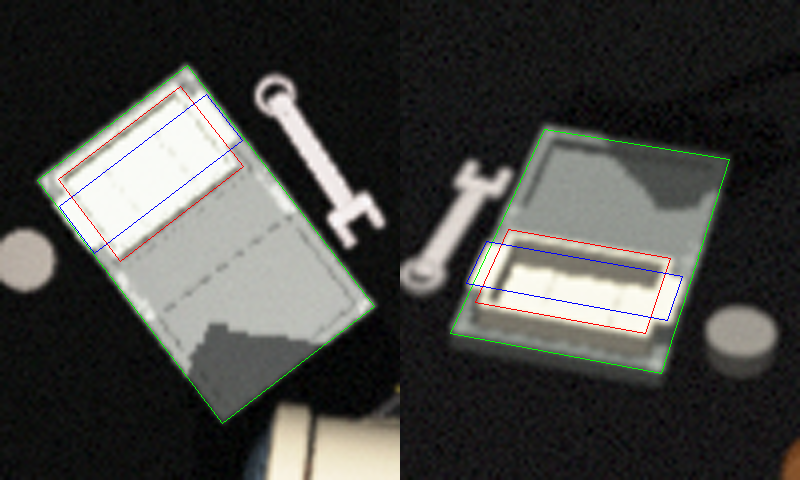

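The seated outline (red and blue, rim at 36 mm) matches both views. I'll check by pressing the floor gently near its back and front edges: if it is flat, contact comes at TCP z ≈ 27 mm at both.

>>> move_arm([
  [0.042,0,0],
  [0.042,0,0],
  [0.042,0,0],
  [0.042,0,0],
  [0.04,0,0],
  [0.04,0,0],
  [0,0,0.05],
  [0,0,0.05],
], spin=[0,0,0,0,0,0,0,0], claw=0)

```text
clock: 10.6
tcp_pos: [0.5766, 0.1298, 0.0582]
ee_rot: [180.0, -0.1, 36.1]
ft_force: [0.9, -0.0, -0.2]
gripper_width: 0.498
finger_force: 0.0
```

>>> move_arm([
  [0,0,0.01],
  [0,0,0.01],
  [0,0,0.006],
  [0,0,0.003],
  [0,0,0.002],
  [0,0,0.001],
  [0,0,0],
  [0,0,0],
], spin=[0,0,0,0,0,0,0,0])

```text
clock: 11.6
tcp_pos: [0.5752, 0.128, 0.0278]
ee_rot: [180.0, -0.0, 36.1]
ft_force: [0.0, -0.2, 0.4]
gripper_width: 0.502
finger_force: 0.0
```

>>> move_arm([
  [0,0,0.001],
  [0,0,0],
  [0,0,0.001],
  [0,0,0],
  [0,0,0],
  [0,0,0],
  [0,0,0],
  [0,0,0],
], spin=[0,0,0,0,0,0,0,0])

```text
clock: 12.6
tcp_pos: [0.5753, 0.1281, 0.0273]
ee_rot: [180.0, -0.0, 36.1]
ft_force: [-3.8, -0.2, 10.0]
gripper_width: 0.496
finger_force: 4.7
```

>>> move_arm([
  [0,0,-0.004],
  [0.01,0,0],
  [0.01,0,0],
  [0.016,0,0],
  [0,0,0.002],
  [0,0,0.001],
  [0,0,0.001],
  [0,0,0],
], spin=[0,0,0,0,0,0,0,0])

```text
clock: 13.6
tcp_pos: [0.605, 0.15, 0.0274]
ee_rot: [180.0, -0.2, 36.1]
ft_force: [-0.2, 3.4, 5.6]
gripper_width: 0.501
finger_force: 3.1
```

Contact came at 27.3 mm at the back and 27.4 mm at the front, so the tray is fully down and flat. I'll lift straight up, back away, verify and hand in.

>>> move_arm([
  [0,0,-0.01],
  [0,0,-0.03],
  [0,0,-0.05],
  [0,0,-0.05],
  [-0.05,0,0],
  [-0.06,0,0],
  [-0.06,0,0],
  [-0.05,0,0],
], spin=[0,0,0,0,0,0,0,0])

```text
clock: 14.6
tcp_pos: [0.4242, 0.0184, 0.1654]
ee_rot: [180.0, 0.1, 36.1]
ft_force: [1.0, -0.8, 0.5]
gripper_width: 0.499
finger_force: 0.0
```

```bash
python3 look.py pics/c7.png
```

```text
(no output)
```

View pics/c7.png

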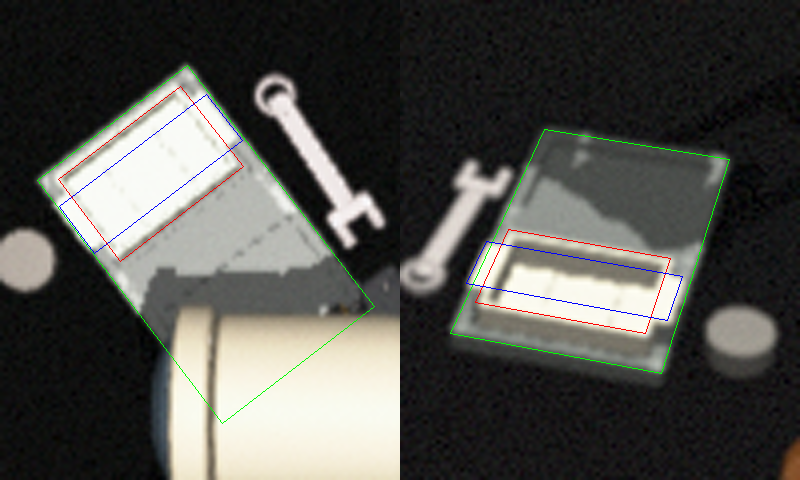

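The tray lies open side up within the recess outline at (150,175) in the top view, and the spanner and cap have not moved.

```bash
python3 -c "
from rig import *
print(close_job())"
```

```text
the job is handed in; nothing more can be done
None
```

The tray now lies open side up, fully down and flat in recess A (the stand's +x side); the spanner and cap beside it did not move, and the job was handed in at about 15 s.

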